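Empty a parts bin over the tipping edge

TASK

Slide the black parts bin along its platform until it is up against the raised stop lip, then tip it by its lug over that lip, in one controlled movement with the foot of the bin staying at the lip, until it lies on its side on the chute and all three capacitors have rolled out into the tray; leave it lying there and let go. Be gentle: the lug is brittle plastic and cracks in a grip of more than about 30 N, and the bin must not be flung or slammed down. Do not knock the magnifier lamp above it, and leave the other things on the bench where they are.

Things in the scene. Friction and masses are not known exactly. Their poses are not given: they have to be found in the camera images.
- station: Fixed bare-aluminium tipping station. Origin on the bench under the middle of the stop lip's bin-side face; z up, +y = tipping direction, x along the lip. Bin platform: flat, 30 mm high, y -215 to 0 mm, 160 mm wide in x. Stop lip: straight along x, face at y = 0, rising from the platform to z = 40 mm.
- tray (a point): Centre of the tray floor, at (0, 127, 4) mm in the station's frame. From the lip a chute falls at 15 degrees, z = 41 mm at y = 2 to z = 28 mm at y = 53 mm (station's frame). Then the open tray: floor at z = 4 mm, y 53 to 200 mm, 160 mm wide. Chute and tray have side walls (y 0 to 205 mm) and an end wall, 56 mm high.
- bin: Loose black open-topped plastic box, 96 (x) by 100 (y) by 90 mm high, walls 4 mm, 0.2 to 0.33 kg, plus three capacitors in it. Origin: centre of its underside; z up. Its +y side faces the lip, at first 20 to 45 mm short of it and up to 0.1 rad askew; a lug is on its -y side. Lying on the chute it has turned 105 degrees about its x axis from upright, mouth to the tray, sloping down.
- lug (a point): Grip point on the bin's lug, turning with the bin, at (0, -77, 88) mm in its frame. The lug is a plain block, 30 mm wide in x (grip across this), 16 mm thick in z, standing out level from the -y wall, y = -50 to -90 mm, its middle 2 mm below the rim. Brittle: keep the grip well below 30 N on each finger; 8 to 12 N holds it. It can swivel about x between the finger pads.
- foot (a point): Middle of the bin's lower edge on its +y side, at (0, 50, 0) mm in the bin's frame: the edge that goes against the lip.
- cap1: Loose large capacitor: grey metal can 28 mm in diameter, 76 mm long, about 70 g, lying in the bin, axis along the bin's x. Origin at its centre, x along its axis. It rolls.
- cap2: Second capacitor, same.
- cap3: Third capacitor, same.
- lamp: Fixed white magnifier lamp. Its frame is like the station's and within 12 mm and 0.04 rad of it. A level head with a glass pane hangs over the lug: x -103 to 103, y -240 to -120, z 298 to 322 mm. Its post stands at (160, -328) mm, 352 mm high; an arm at z 334 to 354 mm joins them.
- lamp_edge (a point): Middle of the lower edge of the lamp head's tray side, at (0, -120, 298) mm in the lamp's frame. A gripper pointing straight down at the lug would hit the head; one leaning 35 to 45 degrees, body over towards the tray (station's +y), fingers pointing down and towards -y, goes under it.
- flux_bottle: Loose white plastic bottle, 40 mm diameter, 95 mm tall, standing. Origin under it.
- spray_can: Loose can, 52 mm diameter, 160 mm tall, standing. Origin under it.
- screwdriver: Loose screwdriver, 170 mm long, lying along its x. Origin under its middle.
- heat_sink: Loose finned aluminium heat sink, 80 x 50 x 30 mm. Origin under its middle.
- tape_roll: Loose roll of amber tape, 90 mm diameter, 19 mm high, lying flat. Origin under its middle.
Things that resemble listed ones, but are neither listed nor needed, are in the scene too. What is shaped like the cap1 but brown or orange is not meant. What is shaped like the cap2 but turquoise is not meant.

How it is judged:
By the outcome, as a careful person would: the job done as asked, in the order asked, and still so for the second after the job is handed in, with the robot touching nothing.
It also fails if it takes over 61 s, if anything falls off the work surface, if the arm or the gripper's body presses on something with over 40 N, if the wrist force passes 120 N, or if a joint passes its speed limit or range.

ROBOT

A 7-joint arm with a two-finger parallel gripper is mounted at the origin on the work surface. World frame = base frame: x ahead of the robot, y to its left, z up, the work surface at z = 0. Lengths are in m, angles in rad, forces in N, time in s.
With the tool pointing down it reaches from about 0.425 to 0.875 m from the base axis. Payload 8.4 kg.
Tool frame: the origin (TCP) lies at the very end of the fingers, on their centre line; the grasp point (between the pads) lies 19 mm behind it; z points along the fingers, y is the line along which they close (so a half turn about z gives the same grasp; the last joint's range is limited). The gripper opens to 85 mm and grips with 20 to 120 N. Pads are 22 mm wide; open, the fingers measure 114 mm over their backs; the gripper's body (76 mm by 85 mm) begins 54 mm behind the grasp point. The pads swing forward as they close: fully open they stand 13 mm farther back than shut.
Start: joints at [1.113, 0.333, 0.04, 1.465, -0.013, 1.343, -0.059], TCP at [0.228, -0.609, 0.231] pointing down, gripper open.
Joint ranges: [-2.58, 2.58], [-0.38, 2.09], [-1.3, 1.39], [0.25, 2.4], [-1.5, 4.64], [0.08, 2.09], [-2.65, 2.65]. Speed limits (rad/s): [2.22, 2.22, 2.79, 2.79, 3.14, 3.14, 3.14].

INTERFACE

Orientations are given as a unit quaternion [w, x, y, z].
In Python, from plant import state, grab_frame, close_job, regions_of, tip_of gives the robot as it stands.
- The arm moves only by the tool step_arm, never from a script. Its argument "series" is a list of rows, each an object of numbers: "dx", "dy", "dz": the shift along the tool's x, y, z as a fraction of full scale; "yaw": the turn about the tool's z as a fraction of full scale. A call has 1 to 20 rows; each row shifts and turns the commanded pose from where the row before left it, along the tool's axes as they then stand; what a row does not reach is not made up. Full scale, the value 1, is 5 cm for a shift and 5 degrees for a turn. A row lasts 1/10 s, in which the tool goes at most 50 mm and 8.59 degrees, less where a joint would pass 70% of its speed; a pose out of reach is approached as far as the arm can. A call with a number of a shift or a turn outside -1 to 1 is refused whole. A call with a gripper value outside its range is refused whole. "grip" is the opening, from 0 (shut) to 1 (fully open), set as the call begins (left out, the last holds). The fingers move at their own pace and stop on an object; "grip_force" is the grip in N (left out, the last holds). Time passes only in rows, so rows that do not move let the fingers close. It gives the time, the measured TCP pose, the force, the opening and the grip force at its end, in the units of the state.
- state(): the state, without advancing time (a new reading comes with each control period).
- grab_frame(name): name is "scene" or "top" or "wrist"; returns a dict with "color" (480x640x3 uint8, red, green, blue), "mtx" (3x3 intrinsics, pixels), "k1" (the pictures are not rectified: a ray, as slopes to the right and down, at radius r is drawn at 1 + k1 r^2 times it, then the intrinsics apply), "view" (4x4, takes a point from world to camera coordinates). Camera axes: x right, y up, looking along -z (the intrinsics and any distortion apply to the point x, -y, -z); pixel columns grow to the right and rows downward; lengths in m; the calibration is good to about 2 mm. A picture is of the moment at which its call begins. There is no depth.
- close_job(): hands the job in; it is judged then, once.
Trained networks look in the newest picture that a camera, given by its name, has taken for a name from the list of things; names that differ only in an ending like _2 or _b are one class to them, and where a whole thing is asked for, a point or a joint stands for the part that bears it (a point fixed in the world has none). Each returns a list of dicts, best first, with "p" (0 to 1); they miss things now and then, are a little off and sometimes report something else, mostly with a low value. They report only what shows in the picture. A call takes as long as a camera call. They do not tell look-alikes from the thing itself.
- regions_of(camera, target): "mask" (480x640 bool, what is visible of it).
- tip_of(camera, target): "at" ([x, y, z] in m, in world coordinates, good to about 4 mm: a listed point, or the origin of a listed thing).
The state is a dict: "clock": time; "q": joint angles; "qd": joint speeds; "joint_efforts": joint torques, N m; "tcp_pos": TCP position; "orientation": TCP orientation; "ft_force": force on the tool from outside, world axes, zero at the start; "ft_torque": the same for the moment, N m; "width": finger opening in m; "finger_force": force on a finger pad.
Only numpy, scipy, OpenCV 4.12 (cv2) and the standard library are available. Lean on these libraries where they do the work, as an engineer would, in place of code of your own. Each camera call takes 0.05 s, during which the arm holds its last target. There are 200 camera calls.

## Working session

There is one attempt and no reset: what is moved stays moved. The work goes in short steps, Python scripts to look and compute and a tool call to move; the robot and the scene stay as the last step left them, time stands still between calls to the robot, and variables do not carry over. Pictures are saved under pics/ and viewed, at most 10 in all, crops included, and the job is handed in when it is done.

Besides the shell and the picture viewer there is one more tool, called after "Emit:" as name(argument=value, ...) on one line, values as JSON. step_arm: Moves the arm, as the interface text tells. Its arguments: {"type":"object","properties":{"series":{"type":"array"},"grip":{"type":"number"},"grip_force":{"type":"number"}},"required":["series"]}

```bash
mkdir -p pics; ls; python3 - <<'E'
from plant import *
import cv2,numpy as np
s=state();print({k:np.round(v,3).tolist() for k,v in s.items()})
for c in ["scene","top"]:
    f=grab_frame(c);cv2.imwrite(f"pics/{c}0.png",f["color"][:,:,::-1])
    print(c,np.round(np.linalg.inv(f["view"]),3).tolist(),f["mtx"].tolist(),f["k1"])
    for t in ["station","tray","bin","lug","foot","cap1","lamp","lamp_edge","flux_bottle","spray_can","screwdriver","heat_sink","tape_roll"]:
        print(t,[(np.round(d["at"],4).tolist(),round(d["p"],2)) for d in tip_of(c,t)[:4]])
E
```

```text
pics
{'clock': 0.0, 'q': [1.113, 0.334, 0.04, 1.466, -0.013, 1.343, -0.059], 'qd': [-0.0, -0.001, 0.002, 0.0, 0.002, 0.0, -0.001], 'joint_efforts': [0.001, -65.855, 1.366, -40.554, 0.017, 0.013, 0.0], 'tcp_pos': [0.228, -0.608, 0.23], 'orientation': [-0.001, 0.984, 0.178, -0.0], 'ft_force': [-0.095, -0.188, -0.386], 'ft_torque': [-0.003, -0.034, 0.005], 'finger_force': 0.0, 'width': 0.085}
scene [[0.708, -0.598, 0.376, 1.037], [0.707, 0.593, -0.386, -0.415], [0.008, 0.539, 0.842, 1.2], [0.0, 0.0, 0.0, 1.0]] [[624.0575737234785, 0.0, 316.7120673042718], [0.0, 624.0575737234785, 235.74255974631328], [0.0, 0.0, 1.0]] -0.04086761501054692
station [([0.5479, 0.0664, -0.0027], 0.59)]
tray []
bin [([0.5581, -0.0201, 0.03], 0.82), ([0.6786, 0.1568, -0.0002], 0.17)]
lug []
foot [([0.579, 0.3232, 0.0003], 0.73), ([0.5569, 0.0277, 0.0329], 0.62)]
cap1 [([0.4482, -0.2532, 0.0135], 0.83), ([0.5546, 0.0116, 0.0483], 0.73), ([0.7741, -0.0903, 0.0133], 0.69), ([0.5475, -0.0554, 0.0494], 0.38)]
lamp []
lamp_edge [([0.5351, -0.056, 0.297], 0.88)]
flux_bottle [([0.4399, 0.113, -0.0013], 0.75)]
spray_ca
[... 556 characters left out ...]
0.0185, 0.0307], 0.77), ([0.5489, 0.0622, -0.0012], 0.46), ([0.5525, 0.014, 0.0509], 0.31)]
lug [([0.5506, -0.0912, 0.1152], 0.58)]
foot [([0.5601, 0.0323, 0.0316], 0.68)]
cap1 [([0.777, -0.0917, 0.0145], 0.79), ([0.553, -0.0198, 0.0484], 0.76), ([0.5532, 0.0127, 0.0531], 0.75), ([0.6813, 0.1577, 0.001], 0.68)]
lamp []
lamp_edge [([0.5331, -0.0532, 0.2979], 0.82)]
flux_bottle [([0.5517, -0.0478, 0.0461], 0.65), ([0.4329, 0.111, 0.0021], 0.57)]
spray_can [([0.6825, 0.1591, -0.0011], 0.74), ([0.4355, 0.108, -0.0001], 0.16)]
screwdriver [([0.6833, -0.0414, -0.0034], 0.77)]
heat_sink [([0.4323, 0.2094, -0.0011], 0.8)]
tape_roll [([0.578, 0.3261, -0.0027], 0.63), ([0.5494, -0.0493, 0.0461], 0.4)]
```

View pics/scene0.png

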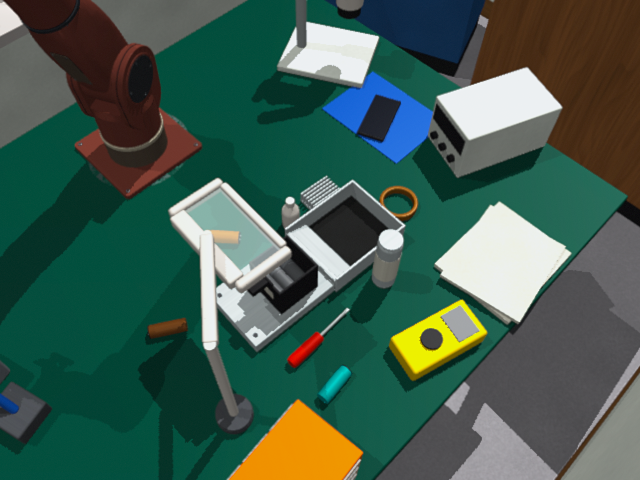

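View pics/top0.png

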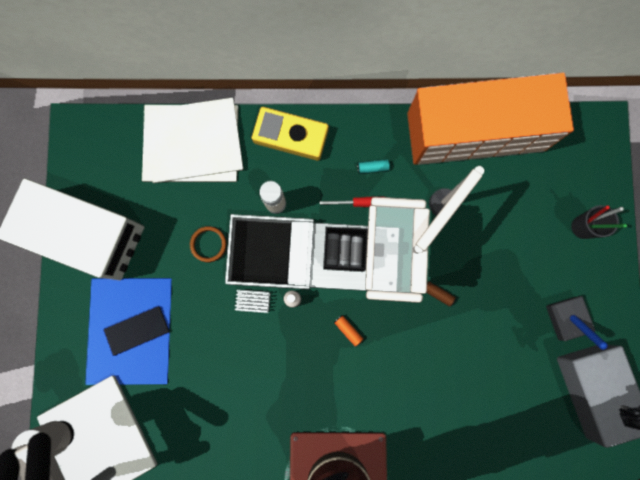

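The scene view shows the station running along world +y. The lamp head is at about (230,230), the bin at (290,275), and the grey caps are inside the bin. In the top view the station spans columns 228–430 and rows 215–300. The bin is at (345,250) with three grey caps in it. The look-alikes lie outside on the bench: turquoise at (373,166), orange at (349,331), brown at (440,293). I'll enlarge the top view for the corners.

```bash
cat > h.py <<'E'
import numpy as np,cv2
from plant import *
def proj(f,P):
    P=np.atleast_2d(P);c=(f["view"]@np.c_[P,np.ones(len(P))].T)[:3]
    u=c[0]/-c[2];v=-c[1]/-c[2];s=1+f["k1"]*(u*u+v*v);K=f["mtx"]
    return np.c_[K[0,0]*u*s+K[0,2],K[1,1]*v*s+K[1,2]]
def unproj(f,px,z):
    K=f["mtx"];d=np.array([(px[0]-K[0,2])/K[0,0],(px[1]-K[1,2])/K[1,1]]);r=d.copy()
    for _ in range(20): r=d/(1+f["k1"]*(r@r))
    T=np.linalg.inv(f["view"]);w=T[:3,:3]@[r[0],-r[1],-1];o=T[:3,3]
    return o+w*(z-o[2])/w[2]
E
python3 - <<'E'
from h import *
f=grab_frame("top");im=f["color"][:,:,::-1]
print(proj(f,[[.228,-.609,.231],[.228,-.609,.4],[0.55,.065,.04]]))
cv2.imwrite("pics/crop1.png",cv2.resize(im[195:310,215:440],None,fx=3.5,fy=3.5,interpolation=cv2.INTER_CUBIC))
E
```

```text
[[641.03988714 402.17174466]
 [694.13054605 417.54237888]
 [311.46278182 253.1679446 ]]
```

View pics/crop1.png

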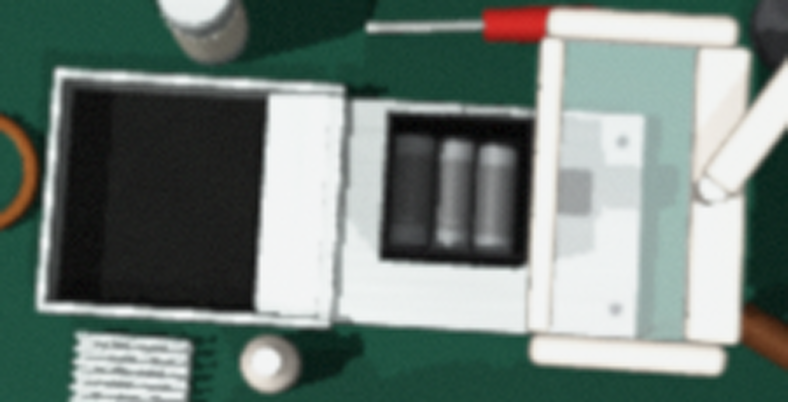

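The crop shows the walls' outer corners at crop (57,70), (37,312), (345,88) and (328,325), and the platform end at (644,113)–(637,337). The bin rim's left edge runs (387,112)–(380,260), and the lug shows at (574,190) through the glass. Three grey caps lie in the bin.

```bash
python3 - <<'E'
from h import *
f=grab_frame("top")
U=lambda x,y,z:unproj(f,(x/3.5+215,y/3.5+195),z)[:2]
a,b,c,d=U(57,70,.056),U(37,312,.056),U(345,88,.056),U(328,325,.056)
e,g=U(644,113,.03),U(637,337,.03)
end=(a+b)/2;st=(c+d)/2;pl=(e+g)/2
v=end-pl;psi=-np.arctan2(v[0],v[1])
print("end",end,"lipwall",st,"plat",pl,"yaw",psi,-np.arctan2(*(a-c)),-np.arctan2(*(b-d)), "len",np.linalg.norm(v),np.linalg.norm(end-st),np.linalg.norm(a-b))
u=v/np.linalg.norm(v)
print("origin est",pl+u*.215,end-u*.205, st)
p,q,r=U(387,112,.12),U(380,260,.12),U(532,122,.12)
print("bin rim",p,q,"yaw",np.arctan2((p-q)[1],(p-q)[0]),"w",np.linalg.norm(p-q),"mid",(p+q)/2)
l=U(574,190,.126);print("lug top",l)
L=[U(545,40,.322),U(530,333,.322)];print("lamp edge",L,np.arctan2(*(L[0]-L[1])[::-1]))
for t in ["foot","lug","bin","lamp_edge","station"]:
    print(t,[(np.round(k["at"],4).tolist(),round(k["p"],2)) for k in tip_of("top",t)[:2]])
E
```

```text
end [0.55800222 0.26847406] lipwall [0.54698983 0.06535686] plat [ 0.53634497 -0.14999355] yaw -0.051707574186085944 -0.06367739472112303 -0.04459085822971774 len 0.4190276555869058 0.20341550884318746 0.17096906296402867
origin est [0.54745714 0.06471909] [0.54740689 0.06374805] [0.54698983 0.06535686]
bin rim [0.60389015 0.03004806] [0.50421281 0.0347673 ] yaw -0.04730990180088042 w 0.09978898822902467 mid [0.55405148 0.03240768]
lug top [ 0.55048117 -0.09432974]
lamp edge [array([ 0.61622092, -0.06061934]), array([ 0.44840732, -0.05039386])] -0.0608582975110583
foot [([0.5589, 0.0322, 0.0296], 0.96)]
lug [([0.5472, -0.0912, 0.1183], 0.81)]
bin [([0.5536, -0.018, 0.0287], 0.58), ([0.5615, 0.0324, 0.0279], 0.32)]
lamp_edge [([0.5349, -0.052, 0.2986], 0.57), ([0.5484, -0.0498, 0.0441], 0.32)]
station [([0.5483, 0.0631, 0.0017], 0.62)]
```

Emit:
step_arm(series=[{"dz":-1},{"dz":-1}])

```text
schema error: expected keys dx, dy, dz, yaw
```

Emit:
step_arm(series=[{"dx":0,"dy":0,"dz":-0.5,"yaw":-1},{"dx":0,"dy":0,"dz":-0.5,"yaw":-1},{"dx":0,"dy":0,"dz":0,"yaw":-1},{"dx":0,"dy":0,"dz":0,"yaw":-1},{"dx":0,"dy":0,"dz":0,"yaw":-1},{"dx":0,"dy":0,"dz":0,"yaw":-1},{"dx":0,"dy":0,"dz":0,"yaw":-1},{"dx":0,"dy":0,"dz":0,"yaw":-1},{"dx":0,"dy":0,"dz":0,"yaw":-1},{"dx":0,"dy":0,"dz":0,"yaw":-1},{"dx":0,"dy":0,"dz":0,"yaw":-1},{"dx":0,"dy":0,"dz":0,"yaw":-1},{"dx":0,"dy":0,"dz":0,"yaw":-1},{"dx":0,"dy":0,"dz":0,"yaw":-0.3}])

```text
clock: 3.15
tcp_pos: [0.2282, -0.6086, 0.2813]
orientation: [-0.0, 0.724, 0.69, 0.0]
ft_force: [-0.6, 0.2, 0.2]
width: 0.0853
finger_force: 0.0
```

Emit:
step_arm(series=[{"dx":-0.6,"dy":-0.65,"dz":0,"yaw":0},{"dx":-0.6,"dy":-0.65,"dz":0,"yaw":0},{"dx":-0.6,"dy":-0.65,"dz":0,"yaw":0},{"dx":-0.6,"dy":-0.65,"dz":0,"yaw":0},{"dx":-0.6,"dy":-0.65,"dz":0,"yaw":0},{"dx":-0.6,"dy":-0.65,"dz":0,"yaw":0},{"dx":-0.6,"dy":-0.65,"dz":0,"yaw":0},{"dx":-0.6,"dy":-0.65,"dz":0,"yaw":0},{"dx":-0.4,"dy":0,"dz":0,"yaw":0},{"dx":-0.4,"dy":0,"dz":0,"yaw":0},{"dx":-0.4,"dy":0,"dz":0,"yaw":0},{"dx":-0.4,"dy":0,"dz":0,"yaw":0}])

```text
clock: 4.35
tcp_pos: [-0.0462, -0.8972, 0.2674]
orientation: [-0.002, 0.726, 0.688, 0.006]
ft_force: [0.5, -1.5, -3.6]
width: 0.0851
finger_force: 0.0
```

```bash
python3 -c "
from h import *
s=state();print(s['q'],s['orientation'],s['tcp_pos'])"
```

```text
[ 1.54250512  1.04659644  0.23279515  0.26264396 -0.21486292  1.85044338
  1.55011962] [-0.00200691  0.72552654  0.68816229  0.00631513] [-0.046183   -0.89723309  0.26741114]
```

Emit:
step_arm(series=[{"dx":-0.4,"dy":0,"dz":0,"yaw":0},{"dx":-0.4,"dy":0,"dz":0,"yaw":0},{"dx":-0.4,"dy":0,"dz":0,"yaw":0},{"dx":-0.4,"dy":0,"dz":0,"yaw":0},{"dx":-0.4,"dy":0,"dz":0,"yaw":0}])

```text
clock: 4.85
tcp_pos: [-0.0523, -0.9235, 0.2546]
orientation: [0.015, 0.728, 0.685, -0.013]
ft_force: [-0.7, -0.2, 0.9]
width: 0.0849
finger_force: 0.0
```

```bash
python3 -c "
from h import *
s=state();print(s['q'],s['orientation'],s['tcp_pos'])"
```

```text
[ 1.46602798  1.153819    1.16951956  0.25436446 -1.08912106  1.83806152
  1.64915994] [ 0.01502551  0.72796469  0.68531993 -0.01335035] [-0.05231737 -0.92349023  0.25456965]
```

Emit:
step_arm(series=[{"dx":-1,"dy":0,"dz":0,"yaw":0},{"dx":-1,"dy":0,"dz":0,"yaw":0},{"dx":-1,"dy":0,"dz":0,"yaw":0},{"dx":-1,"dy":0,"dz":0,"yaw":0},{"dx":-1,"dy":0,"dz":0,"yaw":0}])

```text
clock: 5.35
tcp_pos: [-0.0574, -1.0019, 0.2175]
orientation: [0.074, 0.724, 0.681, -0.075]
ft_force: [-0.8, -0.1, 0.3]
width: 0.0853
finger_force: 0.0
```

```bash
python3 -c "
from h import *
from scipy.spatial.transform import Rotation as R
s=state();o=s['orientation'];print(s['q'],s['tcp_pos']);print(R.from_quat([*o[1:],o[0]]).as_matrix().round(3))"
```

```text
[ 1.46619889  1.23129619  1.38402685  0.25444146 -1.3288245   1.64228238
  1.66110898] [-0.05737733 -1.00192826  0.21747885]
[[ 0.06   0.998 -0.008]
 [ 0.976 -0.061 -0.21 ]
 [-0.21   0.005 -0.978]]
```

Emit:
step_arm(series=[{"dx":-1,"dy":0,"dz":0,"yaw":0},{"dx":-1,"dy":0,"dz":0,"yaw":0},{"dx":-1,"dy":0,"dz":0,"yaw":0},{"dx":-1,"dy":0,"dz":0,"yaw":0},{"dx":-1,"dy":0,"dz":0,"yaw":0},{"dx":-1,"dy":0,"dz":0,"yaw":0}])

```text
clock: 5.95
tcp_pos: [-0.0623, -1.0778, 0.2357]
orientation: [0.147, 0.712, 0.669, -0.152]
ft_force: [0.0, 0.2, 0.4]
width: 0.0856
finger_force: 0.0
```

```bash
cat > st.py <<'E'
from h import *
from scipy.spatial.transform import Rotation as R
s=state();o=s['orientation'];M=R.from_quat([*o[1:],o[0]]).as_matrix()
print(s['clock'],'q',s['q'].round(3) if hasattr(s['q'],'round') else s['q'],'tcp',np.round(s['tcp_pos'],4),'F',np.round(s['ft_force'],1),'w',s['width'],s['finger_force']);print(M.round(3),'tilt',np.degrees(np.arccos(-M[2,2])).round(1))
a=-.052;ux=np.array([np.cos(a),np.sin(a),0]);uy=np.array([-np.sin(a),np.cos(a),0])
S=np.c_[ux,uy,[0,0,1]];O=np.array([.5474,.0645,0])
g=s['tcp_pos']-.019*M[:,2]
print('station: tcp',(S.T@(s['tcp_pos']-O)*1000).round(1),'grasp',(S.T@(g-O)*1000).round(1));print((S.T@M).round(3))
E
python3 st.py
```

```text
5.95 q [ 1.467  1.238  1.384  0.254 -1.351  1.422  1.663] tcp [-0.0623 -1.0778  0.2357] F [0.  0.2 0.4] w 0.0856094335350489 0.0
[[ 0.057  0.998 -0.02 ]
 [ 0.908 -0.06  -0.414]
 [-0.414  0.006 -0.91 ]] tilt 24.5
station: tcp [ -549.5 -1172.5   235.7] grasp [ -549.6 -1164.6   253. ]
[[ 0.01   1.     0.002]
 [ 0.91  -0.008 -0.414]
 [-0.414  0.006 -0.91 ]]
```

Emit:
step_arm(series=[{"dx":-1,"dy":0,"dz":0,"yaw":0},{"dx":-1,"dy":0,"dz":0,"yaw":0},{"dx":-1,"dy":0,"dz":0,"yaw":0},{"dx":-1,"dy":0,"dz":0,"yaw":0},{"dx":-1,"dy":0,"dz":0,"yaw":0},{"dx":-1,"dy":0,"dz":0,"yaw":0},{"dx":-1,"dy":0,"dz":0,"yaw":0}])

```text
clock: 6.65
tcp_pos: [-0.0671, -1.1369, 0.3274]
orientation: [0.228, 0.688, 0.647, -0.238]
ft_force: [-0.2, 0.8, -0.6]
width: 0.0861
finger_force: 0.0
```

```bash
python3 st.py
```

```text
6.65 q [ 1.465  1.188  1.384  0.255 -1.362  1.225  1.669] tcp [-0.0671 -1.1369  0.3274] F [-0.2  0.8 -0.6] w 0.08609363889672055 0.0
[[ 0.05   0.998 -0.033]
 [ 0.781 -0.06  -0.622]
 [-0.623  0.005 -0.782]] tilt 38.5
station: tcp [ -551.3 -1231.7   327.4] grasp [ -551.3 -1219.8   342.3]
[[ 0.009  1.    -0.   ]
 [ 0.782 -0.008 -0.623]
 [-0.623  0.005 -0.782]]
```

Emit:
step_arm(series=[{"dx":0.3,"dy":0.25,"dz":-0.43,"yaw":0},{"dx":0.3,"dy":0.25,"dz":-0.43,"yaw":0},{"dx":0.3,"dy":0.25,"dz":-0.43,"yaw":0},{"dx":0.3,"dy":0.25,"dz":-0.43,"yaw":0},{"dx":0.3,"dy":0.25,"dz":-0.43,"yaw":0},{"dx":0.3,"dy":0.25,"dz":-0.43,"yaw":0},{"dx":0.3,"dy":0.25,"dz":-0.43,"yaw":0},{"dx":0.3,"dy":0.25,"dz":-0.43,"yaw":0}], grip_force=20)

```text
clock: 7.45
tcp_pos: [0.042, -0.9473, 0.3871]
orientation: [0.228, 0.688, 0.647, -0.238]
ft_force: [0.8, 0.2, 0.1]
width: 0.0856
finger_force: 0.0
```

```bash
python3 st.py
```

```text
7.45 q [ 0.771  0.817  1.383  1.163 -1.018  1.076  1.895] tcp [ 0.042  -0.9473  0.3871] F [0.8 0.2 0.1] w 0.08558919924719295 0.0
[[ 0.05   0.998 -0.033]
 [ 0.781 -0.06  -0.622]
 [-0.623  0.006 -0.782]] tilt 38.5
station: tcp [ -452.1 -1036.7   387.1] grasp [ -452.1 -1024.8   402. ]
[[ 0.009  1.    -0.   ]
 [ 0.782 -0.008 -0.623]
 [-0.623  0.006 -0.782]]
```

Emit:
step_arm(series=[{"dx":0.46,"dy":0.38,"dz":-0.65,"yaw":0},{"dx":0.46,"dy":0.38,"dz":-0.65,"yaw":0},{"dx":0.46,"dy":0.38,"dz":-0.65,"yaw":0},{"dx":0.46,"dy":0.38,"dz":-0.65,"yaw":0},{"dx":0.46,"dy":0.38,"dz":-0.65,"yaw":0},{"dx":0.46,"dy":0.38,"dz":-0.65,"yaw":0},{"dx":0.46,"dy":0.38,"dz":-0.65,"yaw":0},{"dx":0.46,"dy":0.38,"dz":-0.65,"yaw":0}])

```text
clock: 8.25
tcp_pos: [0.1831, -0.6931, 0.4573]
orientation: [0.216, 0.689, 0.653, -0.227]
ft_force: [0.2, 1.4, -0.2]
width: 0.085
finger_force: 0.0
```

```bash
python3 st.py
```

```text
8.25 q [-0.244 -0.1    1.28   1.561  0.475  1.087  0.898] tcp [ 0.1831 -0.6931  0.4573] F [ 0.2  1.4 -0.2] w 0.08498600154706194 0.0
[[ 0.043  0.999 -0.03 ]
 [ 0.803 -0.053 -0.594]
 [-0.595  0.001 -0.804]] tilt 36.5
station: tcp [-324.5 -775.5  457.3] grasp [-324.5 -764.2  472.6]
[[ 0.001  1.     0.   ]
 [ 0.804 -0.001 -0.595]
 [-0.595  0.001 -0.804]]
```

Emit:
step_arm(series=[{"dx":0.48,"dy":0.32,"dz":-0.4,"yaw":0},{"dx":0.48,"dy":0.32,"dz":-0.4,"yaw":0},{"dx":0.48,"dy":0.32,"dz":-0.4,"yaw":0},{"dx":0.48,"dy":0.32,"dz":-0.4,"yaw":0},{"dx":0.48,"dy":0.32,"dz":-0.4,"yaw":0},{"dx":0.48,"dy":0.32,"dz":-0.4,"yaw":0}])

```text
clock: 8.85
tcp_pos: [0.2887, -0.5104, 0.4686]
orientation: [0.216, 0.689, 0.653, -0.226]
ft_force: [0.4, -0.6, -0.5]
width: 0.0855
finger_force: 0.0
```

```bash
python3 st.py
```

```text
8.85 q [-0.149 -0.291  0.637  1.705  0.751  1.401  0.41 ] tcp [ 0.2887 -0.5104  0.4686] F [ 0.4 -0.6 -0.5] w 0.08552187871427253 0.0
[[ 0.044  0.999 -0.029]
 [ 0.803 -0.053 -0.593]
 [-0.594  0.002 -0.804]] tilt 36.5
station: tcp [-228.5 -587.6  468.6] grasp [-228.5 -576.3  483.8]
[[ 0.002  1.     0.002]
 [ 0.804 -0.001 -0.594]
 [-0.594  0.002 -0.804]]
```

Emit:
step_arm(series=[{"dx":0.48,"dy":0.32,"dz":-0.4,"yaw":0},{"dx":0.48,"dy":0.32,"dz":-0.4,"yaw":0},{"dx":0.48,"dy":0.32,"dz":-0.4,"yaw":0},{"dx":0.48,"dy":0.32,"dz":-0.4,"yaw":0},{"dx":0.48,"dy":0.32,"dz":-0.4,"yaw":0},{"dx":0.48,"dy":0.32,"dz":-0.4,"yaw":0}])

```text
clock: 9.45
tcp_pos: [0.3946, -0.3286, 0.4794]
orientation: [0.216, 0.689, 0.654, -0.226]
ft_force: [0.3, 0.3, -0.4]
width: 0.0854
finger_force: 0.0
```

```bash
python3 st.py
```

```text
9.45 q [-0.259 -0.209  0.348  1.669  0.708  1.627  0.086] tcp [ 0.3946 -0.3286  0.4794] F [ 0.3  0.3 -0.4] w 0.08541149399849766 0.0
[[ 0.043  0.999 -0.03 ]
 [ 0.803 -0.052 -0.593]
 [-0.594  0.002 -0.805]] tilt 36.4
station: tcp [-132.1 -400.5  479.4] grasp [-132.1 -389.3  494.7]
[[ 0.002  1.     0.001]
 [ 0.805 -0.    -0.594]
 [-0.594  0.002 -0.805]]
```

Emit:
step_arm(series=[{"dx":0.52,"dy":0.235,"dz":-0.3,"yaw":0},{"dx":0.52,"dy":0.235,"dz":-0.3,"yaw":0},{"dx":0.52,"dy":0.235,"dz":-0.3,"yaw":0},{"dx":0.52,"dy":0.235,"dz":-0.3,"yaw":0},{"dx":0.52,"dy":0.235,"dz":-0.3,"yaw":0},{"dx":0.52,"dy":0.235,"dz":-0.3,"yaw":0},{"dx":0.52,"dy":0.235,"dz":-0.3,"yaw":0},{"dx":0.52,"dy":0.235,"dz":-0.3,"yaw":0},{"dx":0.52,"dy":0.235,"dz":-0.3,"yaw":0},{"dx":0.52,"dy":0.235,"dz":-0.3,"yaw":0},{"dx":0.52,"dy":0.235,"dz":-0.3,"yaw":0},{"dx":0.52,"dy":0.235,"dz":-0.3,"yaw":0},{"dx":0,"dy":0,"dz":0,"yaw":0}])

```text
clock: 10.75
tcp_pos: [0.5551, 0.0247, 0.4364]
orientation: [0.215, 0.687, 0.656, -0.227]
ft_force: [-0.6, -0.4, -0.1]
width: 0.0852
finger_force: 0.0
```

```bash
python3 st.py
```

```text
10.75 q [-0.529  0.228  0.07   1.331  0.558  1.876 -0.412] tcp [0.5551 0.0247 0.4364] F [-0.6 -0.4 -0.1] w 0.08523106446921427 0.0
[[ 0.036  0.999 -0.029]
 [ 0.804 -0.046 -0.593]
 [-0.594 -0.002 -0.805]] tilt 36.4
station: tcp [  9.8 -39.4 436.4] grasp [  9.7 -28.1 451.7]
[[-0.006  1.     0.002]
 [ 0.805  0.006 -0.594]
 [-0.594 -0.002 -0.805]]
```

Emit:
step_arm(series=[{"dx":0.31,"dy":0,"dz":0.48,"yaw":0},{"dx":0.31,"dy":0,"dz":0.48,"yaw":0},{"dx":0.31,"dy":0,"dz":0.48,"yaw":0},{"dx":0.31,"dy":0,"dz":0.48,"yaw":0},{"dx":0.31,"dy":0,"dz":0.48,"yaw":0},{"dx":0.31,"dy":0,"dz":0.48,"yaw":0},{"dx":0,"dy":0,"dz":0,"yaw":0}])

```text
clock: 11.45
tcp_pos: [0.5518, 0.0082, 0.2645]
orientation: [0.214, 0.689, 0.654, -0.229]
ft_force: [-0.2, -0.0, 0.0]
width: 0.0852
finger_force: 0.0
```

```bash
cat > look.py <<'E'
import sys
exec(open('st.py').read())
n=sys.argv[1]
for c in sys.argv[2:]:
    f=grab_frame(c);cv2.imwrite(f"pics/{c}{n}.png",f["color"][:,:,::-1])
    for t in ["lug","foot","bin","cap1","lamp_edge","station","tray"]:
        print(c,t,[((S.T@(np.array(d["at"])-O)*1000).round(0).tolist(),round(d["p"],2)) for d in tip_of(c,t)[:4]])
E
python3 look.py 1 wrist scene
```

```text
11.45 q [-0.506  0.269  0.066  1.628  0.533  1.582 -0.578] tcp [0.5518 0.0082 0.2645] F [-0.2 -0.   0. ] w 0.08518301935834717 0.0
[[ 0.04   0.999 -0.035]
 [ 0.802 -0.053 -0.595]
 [-0.596 -0.005 -0.803]] tilt 36.6
station: tcp [  7.3 -56.  264.5] grasp [  7.4 -44.7 279.8]
[[-0.002  1.    -0.005]
 [ 0.803 -0.001 -0.596]
 [-0.596 -0.005 -0.803]]
wrist lug [([10.0, -156.0, 116.0], 0.59)]
wrist foot [([10.0, -29.0, 32.0], 0.75)]
wrist bin [([10.0, -83.0, 29.0], 0.88)]
wrist cap1 [([13.0, -78.0, 50.0], 0.95), ([11.0, -111.0, 48.0], 0.87), ([9.0, -158.0, 116.0], 0.69), ([237.0, -143.0, 13.0], 0.68)]
wrist lamp_edge []
wrist station []
wrist tray [([12.0, -80.0, 27.0], 0.27)]
scene lug [([14.0, -158.0, 121.0], 0.73), ([-124.0, 137.0, -1.0], 0.4), ([-1.0, -1.0, -1.0], 0.31)]
scene foot [([12.0, -36.0, 34.0], 0.64)]
scene bin [([16.0, -86.0, 31.0], 0.98), ([11.0, -51.0, 46.0], 0.47)]
scene cap1 [([14.0, -48.0, 47.0], 0.8), ([15.0, 259.0, -1.0], 0.71), ([-79.0, -322.0, 13.0], 0.68), ([232.0, -142.0, 16.0], 0.62)]
scene lamp_edge [([-7.0, -120.0, 299.0], 0.98)]
scene station [([-0.0, -0.0, -1.0], 0.56)]
scene tray [([4.0, 124.0, 5.0], 0.67)]
```

View pics/wrist1.png

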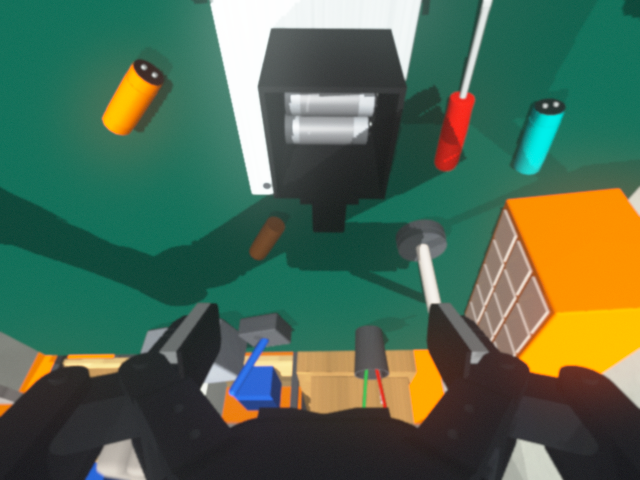

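The wrist view shows the lug at (329,215), pointing at the gripper's centre line, and the bin square to the tool. Two grey caps are visible at (330,105) and (328,130), and the third is hidden behind the wall. The orange, turquoise and brown ones lie outside on the bench and are not meant. I'll approach along the tool axis.

Emit:
step_arm(series=[{"dx":0.02,"dy":0.01,"dz":0.5,"yaw":0},{"dx":0.02,"dy":0.01,"dz":0.5,"yaw":0},{"dx":0.02,"dy":0.01,"dz":0.5,"yaw":0},{"dx":0.02,"dy":0.01,"dz":0.5,"yaw":0},{"dx":0.02,"dy":0.01,"dz":0.5,"yaw":0},{"dx":0.02,"dy":0.02,"dz":0.4,"yaw":0},{"dx":0,"dy":0,"dz":0,"yaw":0}])

```text
clock: 12.95
tcp_pos: [0.551, -0.074, 0.1453]
orientation: [0.214, 0.689, 0.653, -0.229]
ft_force: [-0.4, -0.7, 0.1]
width: 0.0851
finger_force: 0.0
```

```bash
python3 look.py 2 wrist | grep -v cap
```

```text
12.95 q [-0.415  0.329  0.11   1.816  0.577  1.304 -0.604] tcp [ 0.551  -0.074   0.1453] F [-0.4 -0.7  0.1] w 0.08511532584884812 0.0
[[ 0.042  0.998 -0.036]
 [ 0.802 -0.055 -0.595]
 [-0.596 -0.004 -0.803]] tilt 36.6
station: tcp [  10.8 -138.1  145.3] grasp [  10.9 -126.8  160.6]
[[ 0.     1.    -0.005]
 [ 0.803 -0.003 -0.596]
 [-0.596 -0.004 -0.803]]
wrist lug [([6.0, -156.0, 112.0], 0.79)]
wrist foot []
wrist bin []
wrist lamp_edge []
wrist station []
wrist tray []
```

View pics/wrist2.png

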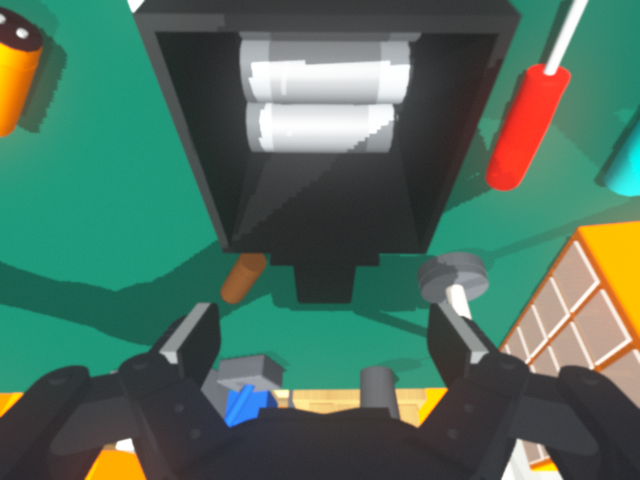

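The wrist view has the lug at (325,283), centred between the finger pads at (200,340) and (450,340). Now the final advance, then close at 20 N.

Emit:
step_arm(series=[{"dx":0,"dy":0,"dz":0.25,"yaw":0},{"dx":0,"dy":0,"dz":0.25,"yaw":0},{"dx":0,"dy":0,"dz":0.2,"yaw":0},{"dx":0,"dy":0,"dz":0.2,"yaw":0},{"dx":0,"dy":0,"dz":0.15,"yaw":0},{"dx":0,"dy":0,"dz":0,"yaw":0}])

```text
clock: 13.95
tcp_pos: [0.5501, -0.1042, 0.1039]
orientation: [0.215, 0.689, 0.653, -0.228]
ft_force: [0.2, -0.3, -0.2]
width: 0.0856
finger_force: 0.0
```

Emit:
step_arm(series=[{"dx":0,"dy":0,"dz":0,"yaw":0},{"dx":0,"dy":0,"dz":0,"yaw":0},{"dx":0,"dy":0,"dz":0,"yaw":0},{"dx":0,"dy":0,"dz":0,"yaw":0},{"dx":0,"dy":0,"dz":0,"yaw":0}], grip=0.45, grip_force=20)

```text
clock: 14.45
tcp_pos: [0.551, -0.1029, 0.105]
orientation: [0.215, 0.689, 0.654, -0.227]
ft_force: [-0.6, 0.4, -0.9]
width: 0.0386
finger_force: 0.0
```

```bash
python3 look.py 3 wrist | grep -v cap
```

```text
14.45 q [-0.382  0.364  0.127  1.865  0.601  1.203 -0.615] tcp [ 0.551  -0.1029  0.105 ] F [-0.6  0.4 -0.9] w 0.03860770056513495 0.0
[[ 0.042  0.999 -0.031]
 [ 0.803 -0.053 -0.593]
 [-0.594 -0.    -0.804]] tilt 36.5
station: tcp [  12.3 -167.   105. ] grasp [  12.3 -155.7  120.3]
[[ 0.     1.    -0.   ]
 [ 0.804 -0.001 -0.594]
 [-0.594 -0.    -0.804]]
wrist lug [([5.0, -154.0, 117.0], 0.87)]
wrist foot []
wrist bin []
wrist lamp_edge []
wrist station []
wrist tray [([10.0, -79.0, 49.0], 0.5)]
```

View pics/wrist3.png

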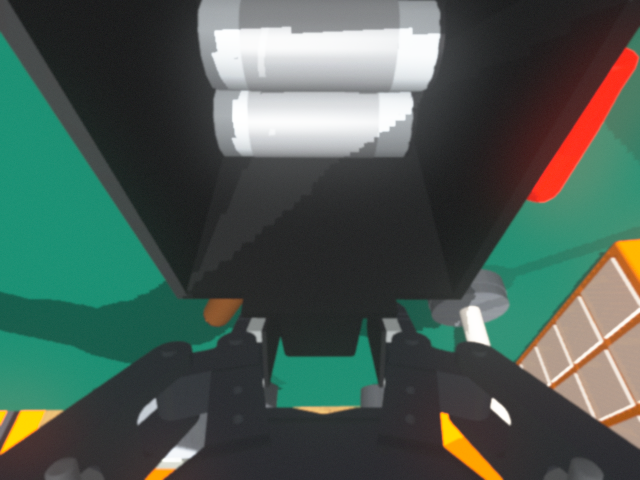

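The wrist view shows the lug, centre (323,335), between the pads at columns 265 and 385. Close gently.

Emit:
step_arm(series=[{"dx":0,"dy":0,"dz":0,"yaw":0},{"dx":0,"dy":0,"dz":0,"yaw":0},{"dx":0,"dy":0,"dz":0,"yaw":0},{"dx":0,"dy":0,"dz":0,"yaw":0}], grip=0.34, grip_force=20)

```text
clock: 15.25
tcp_pos: [0.5508, -0.1031, 0.1049]
orientation: [0.215, 0.689, 0.654, -0.227]
ft_force: [-1.5, 1.0, 3.0]
width: 0.0293
finger_force: 19.9
```

Emit:
step_arm(series=[{"dx":0,"dy":0,"dz":0,"yaw":0},{"dx":0,"dy":0,"dz":0,"yaw":0}], grip=0.349)

```text
clock: 15.45
tcp_pos: [0.5508, -0.1032, 0.1049]
orientation: [0.215, 0.689, 0.654, -0.227]
ft_force: [-1.2, 0.4, 3.2]
width: 0.0294
finger_force: 10.9
```

Emit:
step_arm(series=[{"dx":0.08,"dy":0,"dz":-0.06,"yaw":0},{"dx":0.08,"dy":0,"dz":-0.06,"yaw":0},{"dx":0.08,"dy":0,"dz":-0.06,"yaw":0},{"dx":0.08,"dy":0,"dz":-0.06,"yaw":0},{"dx":0.08,"dy":0,"dz":-0.06,"yaw":0},{"dx":0,"dy":0,"dz":0,"yaw":0}])

```text
clock: 16.05
tcp_pos: [0.5525, -0.0766, 0.1049]
orientation: [0.215, 0.689, 0.654, -0.227]
ft_force: [-1.1, 2.3, 1.2]
width: 0.0302
finger_force: 10.7
```

```bash
python3 look.py 4 top scene| grep -v cap
```

```text
16.05 q [-0.41   0.376  0.111  1.847  0.588  1.229 -0.643] tcp [ 0.5525 -0.0766  0.1049] F [-1.1  2.3  1.2] w 0.03015827656479255 10.73894888162613
[[ 0.041  0.999 -0.031]
 [ 0.804 -0.051 -0.593]
 [-0.594 -0.    -0.805]] tilt 36.4
station: tcp [  12.4 -140.7  104.9] grasp [  12.4 -129.4  120.2]
[[-0.001  1.     0.   ]
 [ 0.805  0.001 -0.594]
 [-0.594 -0.    -0.805]]
top lug [([9.0, -129.0, 116.0], 0.65)]
top foot [([14.0, -5.0, 29.0], 0.8)]
top bin []
top lamp_edge [([-6.0, -115.0, 297.0], 0.8)]
top station [([3.0, -0.0, 1.0], 0.92)]
top tray []
scene lug []
scene foot [([11.0, -14.0, 34.0], 0.79)]
scene bin [([15.0, -59.0, 30.0], 0.91)]
scene lamp_edge [([-8.0, -118.0, 298.0], 0.77)]
scene station []
scene tray [([3.0, 124.0, 1.0], 0.59)]
```

Emit:
step_arm(series=[{"dx":0.032,"dy":0,"dz":-0.024,"yaw":0},{"dx":0.032,"dy":0,"dz":-0.024,"yaw":0},{"dx":0,"dy":0,"dz":0,"yaw":0}])

```text
clock: 17.15
tcp_pos: [0.5524, -0.0742, 0.1051]
orientation: [0.215, 0.689, 0.654, -0.227]
ft_force: [-0.8, -1.5, -2.2]
width: 0.0298
finger_force: 10.1
```

Emit:
step_arm(series=[{"dx":0.032,"dy":0,"dz":-0.024,"yaw":0},{"dx":0,"dy":0,"dz":0,"yaw":0}])

```text
clock: 17.35
tcp_pos: [0.5524, -0.0722, 0.1051]
orientation: [0.215, 0.689, 0.654, -0.227]
ft_force: [-0.8, -2.0, -1.8]
width: 0.0296
finger_force: 9.9
```

Emit:
step_arm(series=[{"dx":0.032,"dy":0,"dz":-0.024,"yaw":0},{"dx":0,"dy":0,"dz":0,"yaw":0}])

```text
clock: 17.55
tcp_pos: [0.552, -0.0716, 0.1055]
orientation: [0.215, 0.689, 0.653, -0.228]
ft_force: [-2.5, -4.9, 1.5]
width: 0.0298
finger_force: 9.5
```

Emit:
step_arm(series=[{"dx":0.03,"dy":0,"dz":-0.022,"yaw":0},{"dx":0,"dy":0,"dz":0,"yaw":0}])

```text
clock: 17.75
tcp_pos: [0.5518, -0.0709, 0.1059]
orientation: [0.216, 0.689, 0.652, -0.229]
ft_force: [-4.2, -9.5, 3.6]
width: 0.0301
finger_force: 9.5
```

```bash
python3 look.py 5 top scene| grep -v cap; python3 -c "
import cv2
i=cv2.imread('pics/top5.png')[195:310,215:440];j=cv2.imread('pics/scene5.png')[180:360,190:420]
a=cv2.resize(i,(700,358));b=cv2.resize(j,(313,245))
cv2.imwrite('pics/c5.png',cv2.resize(cv2.imread('pics/scene5.png')[200:340,200:400],(800,560),interpolation=2))"
```

```text
17.75 q [-0.419  0.38   0.109  1.841  0.585  1.243 -0.653] tcp [ 0.5518 -0.0709  0.1059] F [-4.2 -9.5  3.6] w 0.030114875641311302 9.502889066934586
[[ 0.044  0.998 -0.035]
 [ 0.801 -0.056 -0.596]
 [-0.597 -0.002 -0.802]] tilt 36.7
station: tcp [  11.4 -135.   105.9] grasp [  11.5 -123.7  121.1]
[[ 0.002  1.    -0.004]
 [ 0.802 -0.004 -0.597]
 [-0.597 -0.002 -0.802]]
top lug [([9.0, -126.0, 114.0], 0.55), ([143.0, -102.0, -6.0], 0.3)]
top foot []
top bin []
top lamp_edge [([-6.0, -114.0, 300.0], 0.91)]
top station [([1.0, -0.0, 2.0], 0.86)]
top tray []
scene lug [([13.0, -126.0, 122.0], 0.73)]
scene foot [([12.0, -4.0, 32.0], 0.75)]
scene bin [([15.0, -55.0, 31.0], 0.9)]
scene lamp_edge [([-8.0, -121.0, 300.0], 0.79), ([126.0, 101.0, 2.0], 0.73)]
scene station []
scene tray [([4.0, 127.0, 6.0], 0.69), ([128.0, 99.0, 2.0], 0.65)]
```

View pics/c5.png

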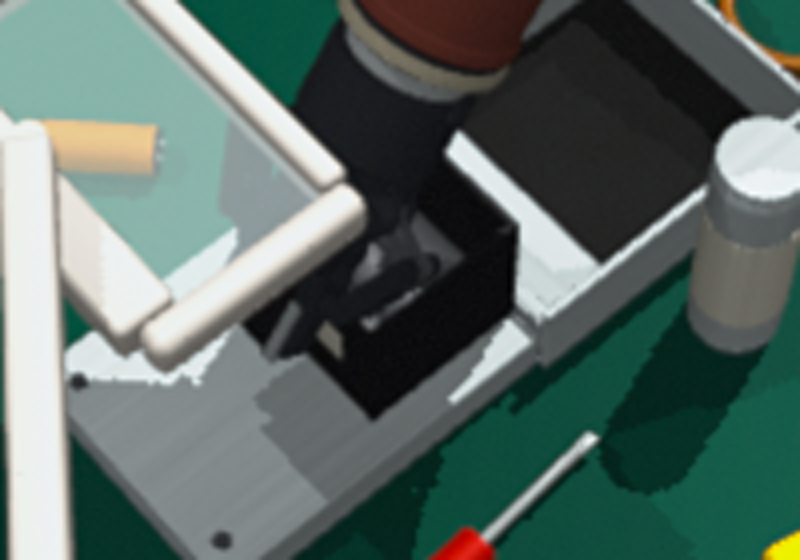

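The crop shows the bin's lip-side face against the lip, at about (520,300), held by the lug and clear of the lamp head. The force rising to about 10 N confirms contact. Start the tip with the first 15°.

Emit:
step_arm(series=[{"dx":0,"dy":0,"dz":-0.095,"yaw":0},{"dx":0,"dy":0,"dz":-0.095,"yaw":0},{"dx":0,"dy":0,"dz":-0.095,"yaw":0},{"dx":0,"dy":0,"dz":-0.095,"yaw":0},{"dx":0.005,"dy":0,"dz":-0.095,"yaw":0},{"dx":0.01,"dy":0,"dz":-0.095,"yaw":0},{"dx":0.01,"dy":0,"dz":-0.095,"yaw":0},{"dx":0.01,"dy":0,"dz":-0.095,"yaw":0}])

```text
clock: 19.35
tcp_pos: [0.5542, -0.0433, 0.1346]
orientation: [0.215, 0.689, 0.654, -0.227]
ft_force: [-1.2, 0.7, -3.1]
width: 0.0298
finger_force: 8.9
```

```bash
python3 look.py 6 scene| grep -v -e cap -e lamp -e tray
```

```text
19.35 q [-0.447  0.357  0.092  1.8    0.565  1.312 -0.647] tcp [ 0.5542 -0.0433  0.1346] F [-1.2  0.7 -3.1] w 0.029841910946784088 8.922014236450195
[[ 0.041  0.999 -0.031]
 [ 0.804 -0.052 -0.593]
 [-0.594 -0.    -0.805]] tilt 36.4
station: tcp [  12.4 -107.3  134.6] grasp [ 12.4 -96.  149.9]
[[-0.     1.    -0.   ]
 [ 0.805  0.    -0.594]
 [-0.594 -0.    -0.805]]
scene lug [([12.0, -99.0, 153.0], 0.62), ([16.0, -55.0, 47.0], 0.22)]
scene foot [([9.0, -7.0, 34.0], 0.66), ([18.0, 262.0, -1.0], 0.46)]
scene bin [([18.0, -54.0, 47.0], 0.83)]
scene station []
```

Emit:
step_arm(series=[{"dx":0.018,"dy":0,"dz":-0.089,"yaw":0},{"dx":0.02,"dy":0,"dz":-0.089,"yaw":0},{"dx":0.022,"dy":0,"dz":-0.089,"yaw":0},{"dx":0.025,"dy":0,"dz":-0.089,"yaw":0},{"dx":0.028,"dy":0,"dz":-0.089,"yaw":0},{"dx":0.03,"dy":0,"dz":-0.089,"yaw":0},{"dx":0.03,"dy":0,"dz":-0.088,"yaw":0},{"dx":0.032,"dy":0,"dz":-0.088,"yaw":0},{"dx":0.045,"dy":0,"dz":-0.084,"yaw":0},{"dx":0.048,"dy":0,"dz":-0.082,"yaw":0},{"dx":0.05,"dy":0,"dz":-0.081,"yaw":0},{"dx":0.052,"dy":0,"dz":-0.08,"yaw":0},{"dx":0.054,"dy":0,"dz":-0.08,"yaw":0},{"dx":0.056,"dy":0,"dz":-0.079,"yaw":0},{"dx":0.058,"dy":0,"dz":-0.078,"yaw":0},{"dx":0.06,"dy":0,"dz":-0.077,"yaw":0}])

```text
clock: 21.35
tcp_pos: [0.5575, 0.0212, 0.1704]
orientation: [0.215, 0.689, 0.654, -0.227]
ft_force: [-0.5, -0.7, -4.5]
width: 0.0302
finger_force: 7.7
```

```bash
python3 look.py 7 scene| grep -v -e lamp -e tray
```

```text
21.35 q [-0.514  0.365  0.059  1.706  0.53   1.437 -0.68 ] tcp [0.5575 0.0212 0.1704] F [-0.5 -0.7 -4.5] w 0.030177150321409316 7.74956077337265
[[ 0.042  0.999 -0.032]
 [ 0.803 -0.053 -0.594]
 [-0.595 -0.    -0.804]] tilt 36.5
station: tcp [ 12.3 -42.7 170.4] grasp [ 12.3 -31.4 185.7]
[[ 0.     1.    -0.001]
 [ 0.804 -0.001 -0.595]
 [-0.595 -0.    -0.804]]
scene lug [([12.0, -35.0, 187.0], 0.8)]
scene foot []
scene bin [([16.0, -47.0, 68.0], 0.76)]
scene cap1 [([-78.0, -321.0, 12.0], 0.72), ([233.0, -139.0, 15.0], 0.65)]
scene station []
```

```bash
python3 -c "
import cv2
cv2.imwrite('pics/c7.png',cv2.resize(cv2.imread('pics/scene7.png')[190:330,210:410],(800,560),interpolation=2))"
```

```text
(no output)
```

View pics/c7.png

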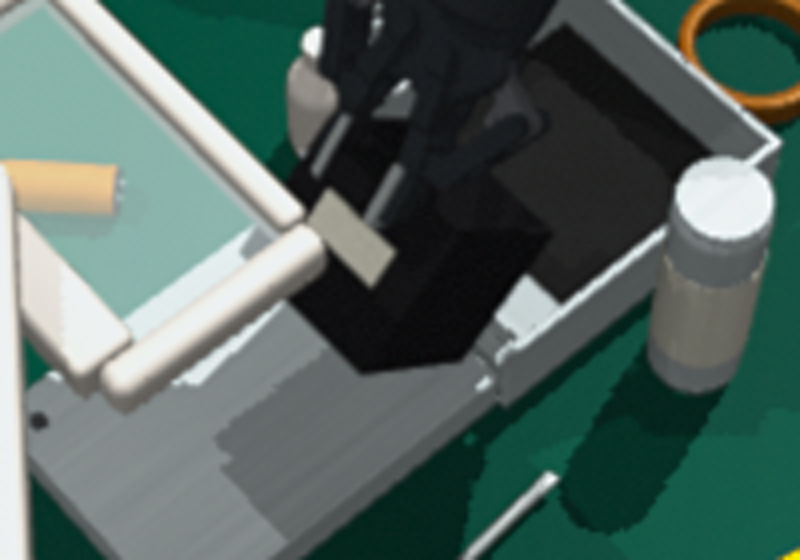

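The crop shows the bin tipped about 45° with its foot at the lip, near (420,365). The lug is held and the lamp and spray can are untouched. I'll trim the grip slightly and continue to 75°.

Emit:
step_arm(series=[{"dx":0.056,"dy":0,"dz":-0.058,"yaw":0},{"dx":0.058,"dy":0,"dz":-0.057,"yaw":0},{"dx":0.059,"dy":0,"dz":-0.055,"yaw":0},{"dx":0.06,"dy":0,"dz":-0.054,"yaw":0},{"dx":0.061,"dy":0,"dz":-0.052,"yaw":0},{"dx":0.062,"dy":0,"dz":-0.051,"yaw":0},{"dx":0.063,"dy":0,"dz":-0.049,"yaw":0},{"dx":0.063,"dy":0,"dz":-0.048,"yaw":0},{"dx":0.064,"dy":0,"dz":-0.046,"yaw":0},{"dx":0.065,"dy":0,"dz":-0.045,"yaw":0},{"dx":0.067,"dy":0,"dz":-0.041,"yaw":0},{"dx":0.068,"dy":0,"dz":-0.04,"yaw":0},{"dx":0.068,"dy":0,"dz":-0.038,"yaw":0},{"dx":0.069,"dy":0,"dz":-0.036,"yaw":0},{"dx":0.07,"dy":0,"dz":-0.035,"yaw":0},{"dx":0.07,"dy":0,"dz":-0.033,"yaw":0},{"dx":0.071,"dy":0,"dz":-0.032,"yaw":0},{"dx":0.071,"dy":0,"dz":-0.03,"yaw":0},{"dx":0.072,"dy":0,"dz":-0.028,"yaw":0},{"dx":0.072,"dy":0,"dz":-0.027,"yaw":0}], grip=0.347)

```text
clock: 23.75
tcp_pos: [0.5616, 0.0992, 0.1655]
orientation: [0.215, 0.689, 0.654, -0.227]
ft_force: [-0.6, -1.4, -1.2]
width: 0.0297
finger_force: 10.1
```

```bash
python3 look.py 8 scene| grep -v -e lamp -e tray
```

```text
23.75 q [-0.589  0.439  0.025  1.61   0.496  1.505 -0.756] tcp [0.5616 0.0992 0.1655] F [-0.6 -1.4 -1.2] w 0.029727467559097023 10.109495222568512
[[ 0.042  0.999 -0.032]
 [ 0.803 -0.053 -0.594]
 [-0.594 -0.001 -0.804]] tilt 36.5
station: tcp [ 12.3  35.4 165.5] grasp [ 12.4  46.7 180.7]
[[ 0.     1.    -0.001]
 [ 0.804 -0.001 -0.594]
 [-0.594 -0.001 -0.804]]
scene lug [([12.0, 44.0, 182.0], 0.85)]
scene foot [([12.0, -19.0, 39.0], 0.84)]
scene bin [([14.0, -30.0, 89.0], 0.65)]
scene cap1 [([233.0, -142.0, 16.0], 0.94), ([-78.0, -322.0, 19.0], 0.62), ([5.0, 126.0, 4.0], 0.55)]
scene station [([1.0, 0.0, -2.0], 0.75)]
```

Emit:
step_arm(series=[{"dx":0.078,"dy":0,"dz":-0.031,"yaw":0},{"dx":0.078,"dy":0,"dz":-0.029,"yaw":0},{"dx":0.079,"dy":0,"dz":-0.026,"yaw":0},{"dx":0.079,"dy":0,"dz":-0.023,"yaw":0},{"dx":0.079,"dy":0,"dz":-0.021,"yaw":0},{"dx":0.079,"dy":0,"dz":-0.019,"yaw":0},{"dx":0.08,"dy":0,"dz":-0.017,"yaw":0},{"dx":0.08,"dy":0,"dz":-0.014,"yaw":0},{"dx":0.08,"dy":0,"dz":-0.011,"yaw":0},{"dx":0.08,"dy":0,"dz":-0.009,"yaw":0},{"dx":0.068,"dy":0,"dz":-0.007,"yaw":0},{"dx":0.068,"dy":0,"dz":-0.005,"yaw":0},{"dx":0.068,"dy":0,"dz":-0.003,"yaw":0},{"dx":0.068,"dy":0,"dz":0,"yaw":0},{"dx":0.068,"dy":0,"dz":0.003,"yaw":0},{"dx":0.068,"dy":0,"dz":0.005,"yaw":0},{"dx":0.068,"dy":0,"dz":0.007,"yaw":0}])

```text
clock: 25.85
tcp_pos: [0.5648, 0.1565, 0.1363]
orientation: [0.215, 0.689, 0.654, -0.227]
ft_force: [-0.2, 1.6, 2.7]
width: 0.0296
finger_force: 11.1
```

```bash
python3 look.py 9 scene| grep -v -e lamp -e tray;  python3 -c "
import cv2
cv2.imwrite('pics/c9.png',cv2.resize(cv2.imread('pics/scene9.png')[190:330,210:410],(800,560),interpolation=2))"
```

```text
25.85 q [-0.64   0.525  0.003  1.545  0.475  1.517 -0.825] tcp [0.5648 0.1565 0.1363] F [-0.2  1.6  2.7] w 0.029607961164083648 11.072715818881989
[[ 0.042  0.999 -0.031]
 [ 0.804 -0.052 -0.593]
 [-0.594  0.    -0.805]] tilt 36.4
station: tcp [ 12.6  92.8 136.3] grasp [ 12.6 104.1 151.5]
[[ 0.     1.    -0.   ]
 [ 0.805 -0.    -0.594]
 [-0.594  0.    -0.805]]
scene lug [([14.0, 99.0, 154.0], 0.59), ([129.0, 98.0, 3.0], 0.18)]
scene foot [([10.0, -19.0, 47.0], 0.85), ([-2.0, -0.0, -0.0], 0.19)]
scene bin [([14.0, -6.0, 96.0], 0.79)]
scene cap1 [([8.0, 158.0, 19.0], 0.81), ([233.0, -143.0, 15.0], 0.8), ([10.0, 181.0, 17.0], 0.74), ([-79.0, -320.0, 16.0], 0.71)]
scene station [([3.0, -0.0, -2.0], 0.73), ([13.0, 102.0, 152.0], 0.41)]
```

View pics/c9.png

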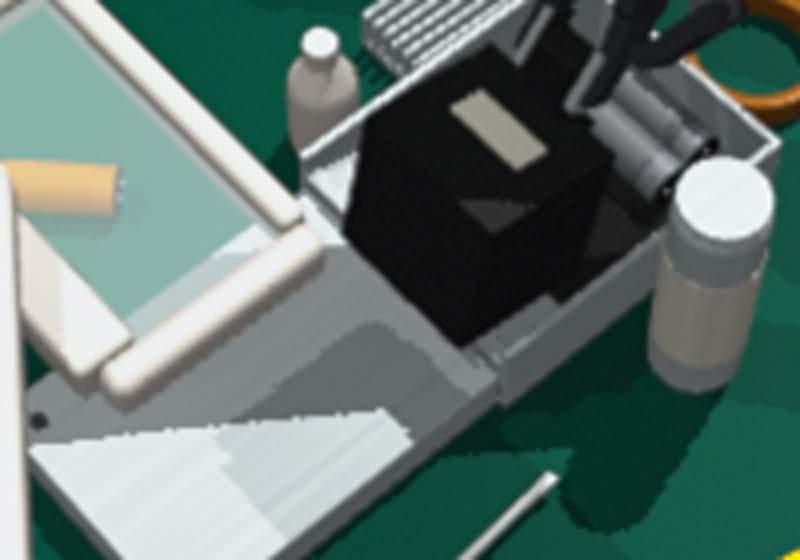

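The crop shows the bin at about 100° over the chute with its foot edge just behind the lip (350,235)–(460,345). Two grey caps are already in the tray at (650,140). I'll lower the rest gently.

Emit:
step_arm(series=[{"dx":0.057,"dy":0,"dz":0.005,"yaw":0},{"dx":0.057,"dy":0,"dz":0.007,"yaw":0},{"dx":0.057,"dy":0,"dz":0.01,"yaw":0},{"dx":0.057,"dy":0,"dz":0.012,"yaw":0},{"dx":0.057,"dy":0,"dz":0.014,"yaw":0},{"dx":0.055,"dy":0,"dz":0.015,"yaw":0},{"dx":0,"dy":0,"dz":0,"yaw":0}])

```text
clock: 26.95
tcp_pos: [0.5655, 0.1682, 0.1246]
orientation: [0.216, 0.689, 0.654, -0.227]
ft_force: [-1.9, 4.4, 12.4]
width: 0.0296
finger_force: 12.9
```

```bash
python3 look.py 10 scene top| grep -v -e lamp -e tray
```

```text
26.95 q [-6.510e-01  5.500e-01 -1.000e-03  1.533e+00  4.720e-01  1.512e+00
 -8.430e-01] tcp [0.5655 0.1682 0.1246] F [-1.9  4.4 12.4] w 0.029614655001623903 12.882904261350632
[[ 0.042  0.999 -0.03 ]
 [ 0.803 -0.052 -0.593]
 [-0.594  0.001 -0.804]] tilt 36.5
station: tcp [ 12.7 104.5 124.6] grasp [ 12.7 115.8 139.9]
[[ 0.001  1.     0.   ]
 [ 0.804 -0.    -0.594]
 [-0.594  0.001 -0.804]]
scene lug [([13.0, 113.0, 143.0], 0.67)]
scene foot [([16.0, 260.0, -1.0], 0.59)]
scene bin [([15.0, 2.0, 97.0], 0.58)]
scene cap1 [([9.0, 156.0, 19.0], 0.82), ([231.0, -145.0, 17.0], 0.81), ([8.0, 179.0, 21.0], 0.73), ([17.0, 260.0, -2.0], 0.44)]
scene station [([2.0, 0.0, -3.0], 0.66)]
top lug [([14.0, 111.0, 140.0], 0.89), ([-7.0, -114.0, 299.0], 0.37)]
top foot [([13.0, -12.0, 47.0], 0.77)]
top bin [([9.0, 5.0, 94.0], 0.9)]
top cap1 [([238.0, -148.0, 15.0], 0.86), ([-80.0, -321.0, 16.0], 0.68), ([14.0, 156.0, 19.0], 0.5), ([9.0, 130.0, 22.0], 0.44)]
top station [([15.0, -15.0, 48.0], 0.63), ([1.0, -1.0, -1.0], 0.59)]
```

The bin is resting on the chute (12 N up on the tool) and the caps are in the tray. I'll relieve the press, then let go.

Emit:
step_arm(series=[{"dx":-0.018,"dy":0,"dz":-0.024,"yaw":0},{"dx":-0.018,"dy":0,"dz":-0.024,"yaw":0},{"dx":0,"dy":0,"dz":0,"yaw":0},{"dx":0,"dy":0,"dz":0,"yaw":0}])

```text
clock: 28.15
tcp_pos: [0.565, 0.1668, 0.1261]
orientation: [0.215, 0.689, 0.653, -0.228]
ft_force: [-0.0, 0.1, -1.5]
width: 0.0297
finger_force: 11.0
```

Emit:
step_arm(series=[{"dx":0,"dy":0,"dz":0,"yaw":0},{"dx":0,"dy":0,"dz":0,"yaw":0},{"dx":0,"dy":0,"dz":0,"yaw":0},{"dx":0,"dy":0,"dz":0,"yaw":0},{"dx":0,"dy":0,"dz":0,"yaw":0}], grip=0.7)

```text
clock: 28.65
tcp_pos: [0.5652, 0.1675, 0.1265]
orientation: [0.215, 0.689, 0.654, -0.227]
ft_force: [-0.1, -0.2, -0.8]
width: 0.0594
finger_force: 0.0
```

Emit:
step_arm(series=[{"dx":0,"dy":0,"dz":-0.2,"yaw":0},{"dx":0,"dy":0,"dz":-0.4,"yaw":0},{"dx":0,"dy":0,"dz":-0.5,"yaw":0},{"dx":0,"dy":0,"dz":-0.5,"yaw":0},{"dx":0,"dy":0,"dz":-0.5,"yaw":0},{"dx":0,"dy":0,"dz":-0.5,"yaw":0},{"dx":0,"dy":0,"dz":-0.4,"yaw":0},{"dx":0,"dy":0,"dz":0,"yaw":0}])

```text
clock: 29.45
tcp_pos: [0.5702, 0.2593, 0.2494]
orientation: [0.215, 0.689, 0.655, -0.225]
ft_force: [-0.4, -0.1, 0.3]
width: 0.0602
finger_force: 0.0
```

```bash
python3 look.py 11 scene top| grep -v -e tray;  python3 -c "
import cv2
cv2.imwrite('pics/c11.png',cv2.resize(cv2.imread('pics/scene11.png')[170:340,190:430],(800,566),interpolation=2))"
```

```text
29.45 q [-0.734  0.565 -0.015  1.24   0.447  1.797 -0.802] tcp [0.5702 0.2593 0.2494] F [-0.4 -0.1  0.3] w 0.060196350219519607 0.0
[[ 0.042  0.999 -0.028]
 [ 0.805 -0.05  -0.591]
 [-0.591  0.002 -0.806]] tilt 36.3
station: tcp [ 12.6 195.7 249.4] grasp [ 12.6 206.9 264.7]
[[-0.     1.     0.003]
 [ 0.806  0.002 -0.591]
 [-0.591  0.002 -0.806]]
scene lug [([15.0, 113.0, 143.0], 0.9)]
scene foot [([11.0, -16.0, 51.0], 0.86), ([17.0, 261.0, -2.0], 0.21)]
scene bin [([14.0, 3.0, 97.0], 0.91)]
scene cap1 [([235.0, -141.0, 14.0], 0.96), ([9.0, 180.0, 18.0], 0.84), ([-78.0, -320.0, 14.0], 0.68), ([5.0, 157.0, 19.0], 0.63)]
scene lamp_edge [([-6.0, -121.0, 302.0], 0.79), ([13.0, 1.0, 96.0], 0.67)]
scene station [([-1.0, 0.0, -4.0], 0.82), ([9.0, 157.0, 17.0], 0.48), ([12.0, 132.0, 17.0], 0.23)]
top lug [([10.0, 153.0, 17.0], 0.66), ([11.0, 112.0, 142.0], 0.58)]
top foot [([13.0, -10.0, 49.0], 0.7)]
top bin [([10.0, 1.0, 93.0], 0.84)]
top cap1 [([-81.0, -321.0, 14.0], 0.89), ([236.0, -146.0, 17.0], 0.79), ([10.0, 131.0, 22.0], 0.74), ([10.0, 154.0, 20.0], 0.7)]
top lamp_edge [([-9.0, -118.0, 298.0], 0.65)]
top station [([2.0, 0.0, 1.0], 0.73)]
```

View pics/c11.png

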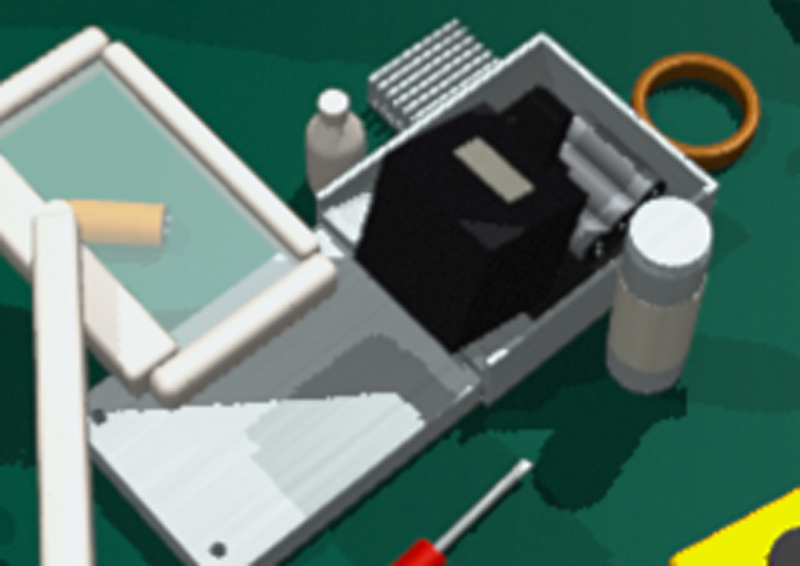

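The crop shows the bin lying on the chute with its foot edge at the lip, at about (360,250)–(455,345). Three grey caps are in the tray, with ends near (655,185), (625,215) and (595,245). The lamp, bottle, can and screwdriver are in place and the gripper is clear.

```bash
python3 -c "
from plant import *
print(close_job())"
```

```text
the job is handed in; nothing more can be done
None
```

The job is handed in: the bin slid to the lip, was tipped by its lug onto the chute and released, and all three capacitors are in the tray. It finished at about 30 s with grip readings of 8–13 N, apart from about 20 N briefly when first closing; by my measurements the bin's foot rests about 10 mm behind the lip's face.

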